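Seat the print plate and throw its clamp lever

ROBOT

A 7-joint arm with a two-finger parallel gripper is mounted at the origin on the work surface. World frame = base frame: x ahead of the robot, y to its left, z up, the work surface at z = 0. Lengths are in m, angles in rad, forces in N, time in s.
With the tool pointing down it reaches from about 0.425 to 0.925 m from the base axis. Payload 6.8 kg.
Tool frame: the origin (TCP) lies at the centre of the arm's flange, where the gripper is bolted on; the fingertips stand 173 mm ahead of it and the grasp point (between the pads) lies 155 mm ahead of it (finger_overhang is the distance from the TCP to the fingertips, in m); y points along the fingers, z is the direction in which the jaws open and shut, and the axes are right-handed (so a half turn about y gives the same grasp; the last joint's range is limited). The gripper opens to 85 mm and grips with 20 to 120 N. Pads are 22 mm wide; open, the fingers measure 114 mm over their backs; the gripper's body (76 mm by 85 mm) begins 54 mm behind the grasp point. The pads swing forward as they close: fully open they stand 13 mm farther back than shut.
Start: joints at [-1.416, 0.477, 0.022, 1.555, -0.011, 1.109, -0.083], TCP at [0.175, 0.652, 0.405] pointing down, gripper open.
Joint ranges: [-2.96, 2.96], [-0.34, 2.1], [-1.41, 1.46], [0.24, 2.44], [-1.37, 4.51], [0.17, 1.92], [-2.96, 2.96]. Speed limits (rad/s): [2.39, 2.39, 3.14, 3.14, 3.14, 3.14, 3.14].

INTERFACE

Orientations are given as a rotation vector (axis times angle).
In Python, from bench import get_obs, grab_frame, hand_in, finger_overhang gives the robot as it stands. The module is installed in compiled form; this text tells all that it offers.
- The arm moves only by the shell command python3 -m jog 'ROWS' [FORCE]. ROWS is JSON, a list of rows, each a list of 3 entries, a list of its own where there are three numbers: the shift along the tool's x, y, z in cm, then the turn about the tool's y in rad, then the gripper command: -1 is fully open, 1 is shut, values between are in proportion. In form: [[[x, y, z], twist, gripper], ...]. A call has 1 to 10 rows; each row is the pose to reach, as a shift and turn from the pose commanded when the call began, along the tool's axes at that moment; what a row does not reach only later rows make up. A row lasts 1/8 s, in which the tool goes at most 62.5 mm and 10.7 degrees, less where a joint would pass 70% of its speed; a pose out of reach is approached as far as the arm can. A call with a gripper value outside its range is refused whole. The fingers move at their own pace and stop on an object; FORCE is the grip in N (left out, the last holds). Time passes only in rows, so rows that repeat a pose let the fingers close. It gives the time, the measured TCP pose, the force and the opening at its end, in the units of the state.
- get_obs(): the state, without advancing time (a new reading comes with each control period).
- grab_frame(name): name is "scene" or "side" or "wrist"; returns a dict with "image" (400x640x3 uint8, blue, green, red), "fx", "fy", "cx", "cy" (pixels), "origin" and "rotation" of the camera in the world. Camera axes: x right, y up, looking along -z (the intrinsics and any distortion apply to the point x, -y, -z); pixel columns grow to the right and rows downward; lengths in m; the calibration is good to about 2 mm. A picture is of the moment at which its call begins. There is no depth.
- hand_in(): hands the job in, once; it reports no verdict.
The state is a dict: "clock": time; "joints": joint angles; "qvel": joint speeds; "tau": joint torques, N m; "tcp_pos": TCP position; "orientation": TCP orientation; "contact_force": force on the tool from outside, world axes, zero at the start; "moment": the same for the moment, N m; "grip_width": finger opening in m.
Only numpy, scipy, OpenCV 4.12 (cv2) and the standard library are available. Lean on these libraries where they do the work, as an engineer would, in place of code of your own. Each camera call takes 0.05 s, during which the arm holds its last target.

TASK

Push the print plate by its front lip until it is fully home against the two rear stops of the printer bed. Then push the clamp lever beside it away from its released place, past the first click, all the way to its second stop. Only push: the plate must stay flat on the bed and not be lifted, and the other things on the table are to be left where they are.

Things in the scene. Friction and masses are not known exactly. Their poses are not given: they have to be found in the camera images.
- bed: fixed bed carriage of a desktop printer; aluminium bed 220 (x) x 200 (y) mm, top 52 mm above the table. Origin at table level under the plate's home centre; x points from the open front to two rear stops (steel blocks at y +/-50 mm, faces at x = 75 mm, 68 mm above table), z up. Side rails (inner faces y +/-77 mm, 61 mm above table) guide the plate. The lever's pedestal stands on the -y side
- plate: loose dark steel print plate 150 x 150 x 4 mm, 0.25 to 0.5 kg, flat on the bed between the rails, slid part-way out to bed -x. Origin: centre of its underside, at bed x = 0 when home; axes as the bed's. A ribbed blue print (50 x 70 mm, 26 mm high) is stuck on its middle
- lip (a point): middle of the top edge of the plate's upturned front lip, 79 to 75 mm in front (-x) of the plate's origin. The lip is 90 mm wide along y, 4 mm thick and stands 24 mm above the plate (top 80 mm above the table)
- lever (a joint): angle of the two-stage clamp lever (rad): -0.07 to 0 released (a little free play), leaning 26 to 30 degrees to bed -x; 0.45 first click, upright; 0.90 second stop, leaning 26 degrees to bed +x. A spring detent draws it into each of the three places; pushing the crossbar with 3 to 15 N (less if it is not rubbed sideways) takes it over each hump (humps at 0.23 and 0.68)
- lever_bar (a point): centre of the lever's black crossbar handle, 18 mm thick, 54 mm long along bed y, on a 10 mm rod 110 mm from the pivot. It swings at bed y = -132 mm from bed x = -85 to -78 mm (released) to +18 mm (second stop), 175 to 179 mm above the table at both ends, 190 mm when upright
- lever_pivot (a point): pivot of the lever, axis along bed y, at bed x = -30 mm, 80 mm above the table. Pedestal and notched steel quadrant around it reach 130 mm above the table
- bearing_s: small steel ball bearing lying flat, 22 mm across, 7 mm high; origin under its centre. Not part of the job
- bearing_l: larger steel ball bearing lying flat, 32 mm across, 10 mm high; origin under its centre. Not part of the job
- driver: screwdriver with a black handle, about 200 mm long, lying on the table along its own x. Not part of the job
- glue: white capped bottle, 38 mm across, 110 mm tall, standing on the table; origin under its centre. Not part of the job
- spool: filament spool lying flat, 190 mm across, 60 mm high; origin under its centre. Not part of the job
- tray: grey compartment tray 100 x 140 x 40 mm; origin under its centre. Not part of the job
- bracket: small printed L-bracket 50 x 40 x 44 mm; origin under its centre. Not part of the job
Not all that is in view belongs to the job. There is more than one size of the plate; the job needs the middle-sized.

How it is judged:
By the outcome, as a careful person would: the job done as asked, in the order asked, and still so for the second after the job is handed in, with the robot touching nothing.
It also fails if it takes over 54 s, if anything falls off the work surface, if the arm or the gripper's body presses on something with over 40 N, if the wrist force passes 120 N, or if a joint passes its speed limit or range.

## Working session

There is one attempt and no reset: what is moved stays moved. The work goes in short steps, Python scripts to look and compute and a shell command to move; the robot and the scene stay as the last step left them, time stands still between calls to the robot, and variables do not carry over. Pictures are saved under pics/ and viewed, and the job is handed in when it is done.

```bash
mkdir -p pics; python3 - <<'E'
from bench import *
import cv2
o=get_obs()
for k,v in o.items(): print(k,v)
print(finger_overhang if not callable(finger_overhang) else finger_overhang())
for n in ["scene","side","wrist"]:
    f=grab_frame(n); cv2.imwrite(f"pics/{n}0.png",f["image"])
    print(n,{k:(v.tolist() if hasattr(v,'tolist') else v) for k,v in f.items() if k!="image"})
E
```

```text
clock 0.0
joints [-1.41608483  0.47779647  0.02235737  1.55648613 -0.01148663  1.10932194
 -0.08309561]
qvel [ 0.00020582  0.00090772  0.00019886  0.00184036  0.00148554 -0.0004018
  0.00020522]
tau [-1.51179916e-04 -5.96462345e+01  1.60774235e+00 -2.81192529e+01
  1.25378167e-02  9.33478499e-03 -3.80357719e-06]
tcp_pos [0.17529098 0.65153945 0.40371357]
orientation [-1.5628178   0.2064132  -0.20627686]
contact_force [ 0.18317541 -0.42337563 -0.01867138]
moment [ 0.02061681  0.06241644 -0.0301878 ]
grip_width 0.0852588007336197
0.1734
scene {'fx': 451.0264190991533, 'fy': 451.0264190991533, 'cx': 320.1149064318509, 'cy': 197.969023909591, 'origin': [1.1626707637503768, -0.7001866935023116, 0.7883351736679399], 'rotation': [0.9275117695080478, 0.3569076395697857, 0.6809169110956107]}
side {'fx': 467.26622194885715, 'fy': 467.26622194885715, 'cx': 315.19972668857196, 'cy': 199.01642530007106, 'origin': [0.18846758275542053, 1.216071585689164, 0.8565645743076841], 'rotation': [0.17700850244205385, -1.4304626846507131, -2.511478969210795]}
wrist {'fx': 317.51554815254286, 'fy': 317.51554815254286, 'cx': 325.19166324929864, 'cy': 197.4725580309495, 'origin': [0.1063459822558164, 0.6700557955340383, 0.3743915945139189], 'rotation': [-0.24265120812663823, -0.18409835390465842, 1.2996160826027756]}
```

View pics/scene0.png

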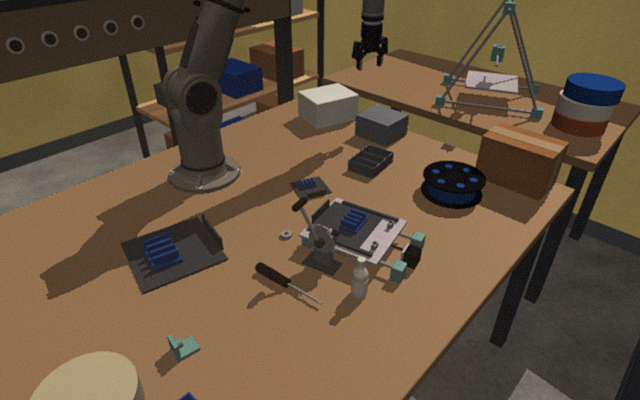

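View pics/side0.png

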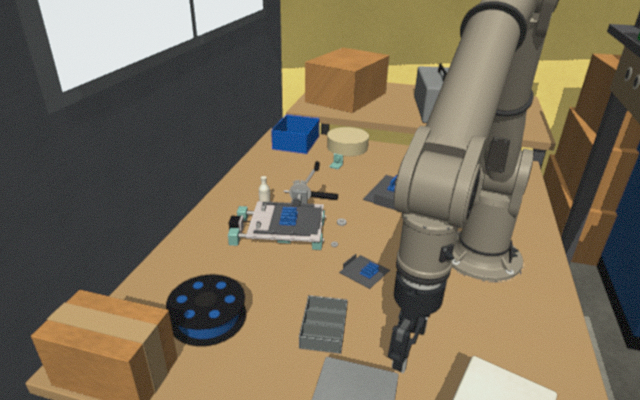

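View pics/wrist0.png

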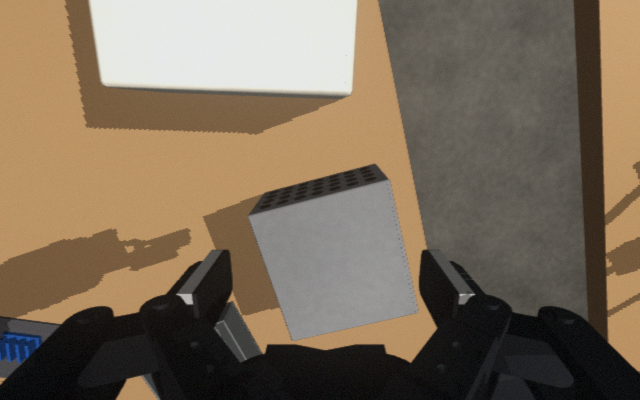

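```bash
cat > h.py <<'E'
from bench import *
import cv2, numpy as np
from scipy.spatial.transform import Rotation as R
from scipy.optimize import least_squares
def cam(f): return np.array([f["fx"],f["fy"],f["cx"],f["cy"]]),np.array(f["origin"]),R.from_rotvec(f["rotation"]).as_matrix()
def proj(f,P):
    k,o,M=cam(f); c=(np.atleast_2d(P)-o)@M
    return np.c_[k[2]+k[0]*c[:,0]/-c[:,2], k[3]+k[1]*(-c[:,1])/-c[:,2]]
def onz(f,uv,z):
    k,o,M=cam(f); uv=np.atleast_2d(uv)
    d=np.c_[(uv[:,0]-k[2])/k[0],-(uv[:,1]-k[3])/k[1],-np.ones(len(uv))]@M.T
    return o+d*((z-o[2])/d[:,2])[:,None]
def crop(f,x0,y0,x1,y1,s,name):
    im=cv2.resize(f["image"][y0:y1,x0:x1],None,fx=s,fy=s,interpolation=cv2.INTER_CUBIC)
    cv2.imwrite(name,im)
E
python3 - <<'E'
from h import *
f=grab_frame("scene"); print(f.keys()); crop(f,260,170,440,305,4.4,"pics/s1.png")
f=grab_frame("side"); crop(f,215,145,365,255,5.2,"pics/d1.png")
E
```

```text
dict_keys(['image', 'fx', 'fy', 'cx', 'cy', 'origin', 'rotation'])
```

View pics/s1.png

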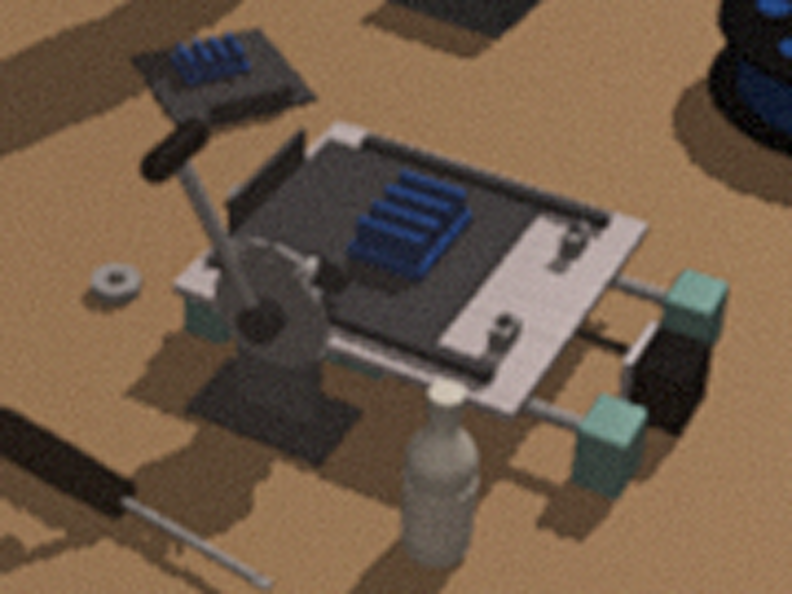

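View pics/d1.png

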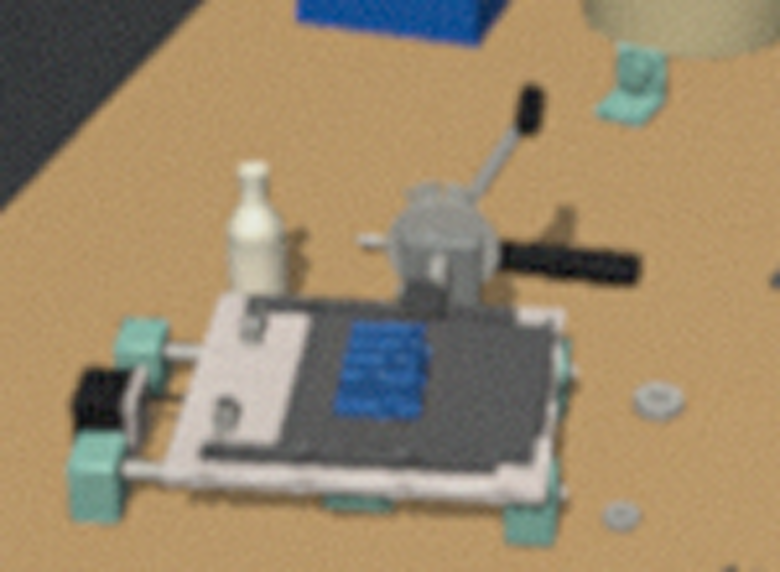

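```bash
python3 - <<'E'
from h import *
S=grab_frame("scene");D=grab_frame("side")
us=lambda a:np.array(a)/4.4+[260,170]
ud=lambda a:np.array(a)/5.2+[215,145]
print("bed f+y r+y r-y f-y")
bs=onz(S,us([(340,124),(648,224),(513,410),(175,290)]),.052);bd=onz(D,ud([(548,490),(165,478),(225,297),(565,312)]),.052)
print(bs.round(4));print(bd.round(4))
ps=onz(S,us([(538,215),(440,343)]),.056);pd=onz(D,ud([(275,440),(312,313)]),.056)
print("plate rear +y -y");print(ps.round(4));print(pd.round(4))
ls=onz(S,us([(305,132),(228,203)]),.080);print("lip top",ls.round(4))
st=onz(S,us([(575,228),(505,318)]),.068);sd=onz(D,ud([(227,403),(253,312)]),.068);print("stops",st.round(4),sd.round(4))
print("bar",onz(S,us([(175,150)]),.177).round(4),onz(D,ud([(530,110)]),.177).round(4))
for b in (bs,bd):
    print("yaw",[np.degrees(np.arctan2(*(b[i]-b[j])[:2][::-1])).round(2) for i,j in ((1,0),(2,3))],[np.linalg.norm(b[i]-b[j]).round(3) for i,j in((1,0),(2,3),(0,3),(1,2))],b.mean(0).round(4))
E
```

```text
bed f+y r+y r-y f-y
[[ 0.4729  0.1322  0.052 ]
 [ 0.6829  0.1774  0.052 ]
 [ 0.7219 -0.0139  0.052 ]
 [ 0.5142 -0.0646  0.052 ]]
[[ 0.4645  0.1307  0.052 ]
 [ 0.6755  0.1829  0.052 ]
 [ 0.7165 -0.0118  0.052 ]
 [ 0.5046 -0.0582  0.052 ]]
plate rear +y -y
[[ 0.6307  0.1347  0.056 ]
 [ 0.6608 -0.0007  0.056 ]]
[[ 0.6272  0.1346  0.056 ]
 [ 0.6546 -0.0038  0.056 ]]
lip top [[ 0.4887  0.0788  0.08  ]
 [ 0.5044 -0.0086  0.08  ]]
stops [[0.6634 0.1254 0.068 ]
 [0.6827 0.0296 0.068 ]] [[0.6607 0.1234 0.068 ]
 [0.6829 0.0242 0.068 ]]
bar [[ 0.541  -0.0879  0.177 ]] [[ 0.5374 -0.0853  0.177 ]]
yaw [np.float64(12.16), np.float64(13.74)] [np.float64(0.215), np.float64(0.214), np.float64(0.201), np.float64(0.195)] [0.598  0.0578 0.052 ]
yaw [np.float64(13.9), np.float64(12.35)] [np.float64(0.217), np.float64(0.217), np.float64(0.193), np.float64(0.199)] [0.5903 0.0609 0.052 ]
```

```bash
cat >> h.py <<'E'
YAW=np.radians(13.0); O=np.array([.594,.0585])
bx=np.array([np.cos(YAW),np.sin(YAW)]); by=np.array([-bx[1],bx[0]])
def b2w(x,y): return O+x*bx+y*by
def w2b(p): d=np.asarray(p)[:2]-O; return d@bx,d@by
def toolshift(x,y,z,o=None):
    "shift (cm, tool axes) to bring TCP to bed x,y and world z"
    o=o or get_obs(); T=R.from_rotvec(o["orientation"]).as_matrix()
    return (T.T@(np.r_[b2w(x,y),z]-o["tcp_pos"])*100).round(2)
E
python3 - <<'E'
from h import *
o=get_obs();T=R.from_rotvec(o["orientation"]).as_matrix();print(T.round(3))
f=grab_frame("wrist");print("cam in tool",T.T@(np.array(f["origin"])-o["tcp_pos"]))
print("tool z yaw",np.degrees(np.arctan2(T[1,2],T[0,2])),"x yaw",np.degrees(np.arctan2(T[1,0],T[0,0])))
print(toolshift(-.13,0,.33))
w=b2w(-.13,0);print(w)
for p in ([.45,.35,.404],):print((T.T@(np.array(p)-o["tcp_pos"])*100).round(2))
E
```

```text
[[ 0.966 -0.     0.26 ]
 [-0.26  -0.     0.966]
 [ 0.    -1.    -0.   ]]
cam in tool [-7.13715390e-02  2.94243084e-02 -1.78690705e-05]
tool z yaw 74.94300913766831 x yaw -15.056990346212011
[ 44.37   7.47 -52.53]
[0.46733189 0.02925636]
[ 34.36   0.06 -22.01]
```

Candidates for the plate: a large one loose on the table at scene (173,252), a middle one on the printer bed at (353,225), and a small one at (310,187). I choose the one on the bed. The crop shows it between the rails with its lip up at (318,208), and the lever bar at (300,204).

```bash
python3 -m jog '[[[6,0,-4],-0.1,0.3],[[12,0,-8],-0.2,0.3],[[18,0,-12],-0.3,0.3],[[24,0,-16],-0.4,0.3],[[29,0,-19],-0.49,0.3],[[34,0,-22],-0.49,0.3],[[34,0,-22],-0.49,0.3]]'
python3 - <<'E'
from h import *
print(toolshift(-.15,0,.36)); o=get_obs();T=R.from_rotvec(o["orientation"]).as_matrix();print(np.degrees(np.arctan2(T[1,0],T[0,0])),o["grip_width"])
E
```

```text
clock: 1.27
tcp_pos: [0.4492, 0.3474, 0.405]
orientation: [-1.565, -0.175, 0.173]
contact_force: [-0.2, 0.5, 0.5]
grip_width: 0.0301
[ -7.24   4.53 -31.44]
12.71376554879379 0.03008296698596003
```

```bash
python3 -m jog '[[[-1,0,-6],0,0.3],[[-3,1,-12],0,0.3],[[-5,2,-18],0,0.3],[[-6,3,-25],0,0.3],[[-7.2,4.5,-31.4],0,0.3],[[-7.2,4.5,-31.4],0,0.3],[[-7.2,4.5,-31.4],0,0.3]]'
python3 - <<'E'
from h import *
f=grab_frame("wrist");cv2.imwrite("pics/w2.png",f["image"]);f=grab_frame("scene");crop(f,240,120,440,270,4,"pics/s2.png")
o=get_obs();print(w2b(o["tcp_pos"]),o["contact_force"])
E
```

```text
clock: 2.15
tcp_pos: [0.447, 0.0277, 0.3597]
orientation: [-1.564, -0.176, 0.176]
contact_force: [1.0, 0.5, -0.3]
grip_width: 0.0298
(np.float64(-0.14940201788916557), np.float64(0.005097939959504368)) [ 0.10937183 -0.12574954 -0.28391501]
```

View pics/w2.png

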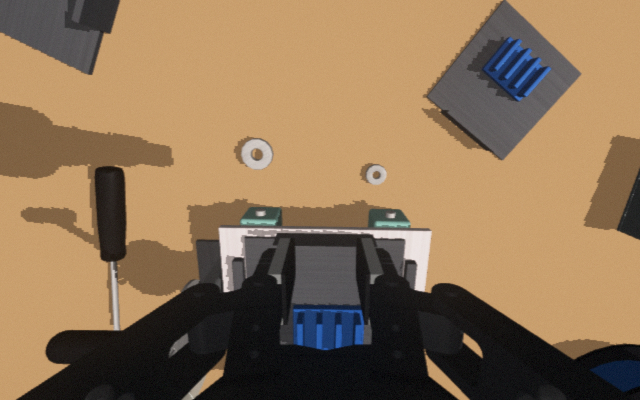

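View pics/s2.png

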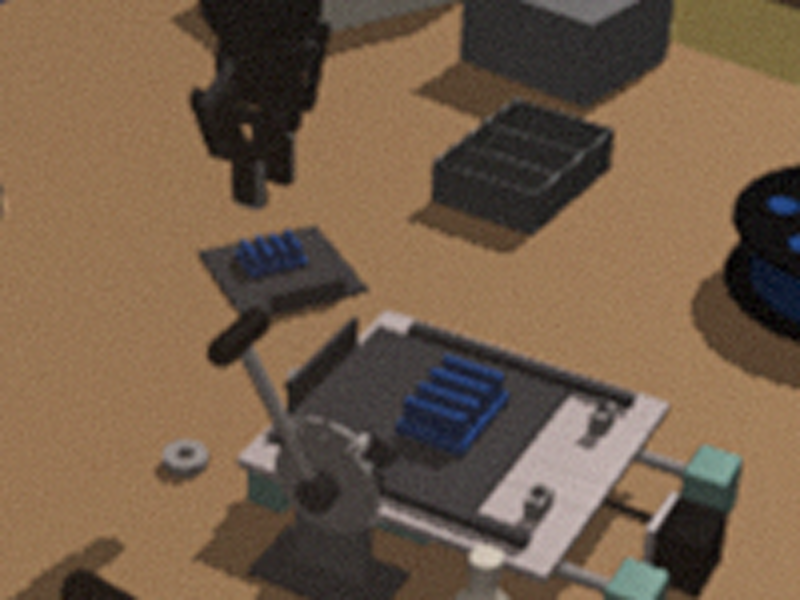

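```bash
python3 - <<'E'
from h import *
S=grab_frame("scene");W=grab_frame("wrist");o=get_obs();T=R.from_rotvec(o["orientation"]).as_matrix()
print("tip in scene crop",((proj(S,o["tcp_pos"]+T@[0,.173,0])-[240,120])*4).round(0))
c=onz(W,[(220,228),(430,231)],.052);print("front corners bed",[np.round(w2b(p),4) for p in c],np.degrees(np.arctan2(*(c[0]-c[1])[:2])))
l=onz(W,[(245,237),(405,238)],.080);print("lip?",[np.round(w2b(p),4) for p in l])
print("bear",[np.round(w2b(p),4) for p in onz(W,[(257,154),(376,175)],.005)])
cv2.imwrite("pics/w3.png",cv2.resize(W["image"][190:330,190:450],None,fx=3,fy=3,interpolation=cv2.INTER_CUBIC))
E
```

```text
tip in scene crop [[264. 192.]]
front corners bed [array([-0.1091, -0.093 ]), array([-0.1066,  0.1048])] 167.7075869592735
lip? [array([-0.1121, -0.0625]), array([-0.1116,  0.0741])]
bear [array([-0.1719, -0.0643]), array([-0.1502,  0.059 ])]
```

View pics/w3.png

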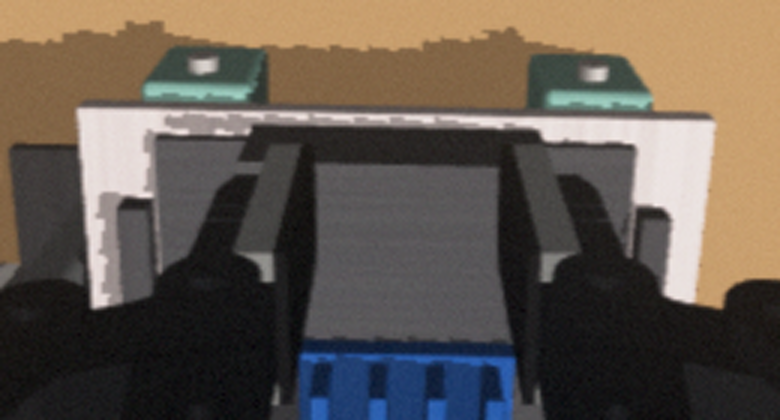

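```bash
sed -i 's/np.radians(13.0); O=np.array(\[.594,.0585\])/np.radians(12.7); O=np.array([.594,.0620])/' h.py; python3 - <<'E'
from h import *
W=grab_frame("wrist");o=get_obs()
for n,uv,z in (("lip",[(273.3,232.3),(370,233.5)],.080),("bed",[(216.5,224.5),(427.5,229)],.052),("platefront",[(242,235.5),(401,238.5)],.056)):
    print(n,[np.round(w2b(p),4) for p in onz(W,uv,z)])
print(w2b(o["tcp_pos"]), toolshift(-.15,0,.36))
E
```

```text
lip [array([-0.1171, -0.0421]), array([-0.1167,  0.0401])]
bed [array([-0.1128, -0.0998]), array([-0.11  ,  0.0983])]
platefront [array([-0.1036, -0.0755]), array([-0.1019,  0.0731])]
(np.float64(-0.1501220205820163), np.float64(0.0013103899249654071)) [ 0.01 -0.01 -0.13]
```

```bash
python3 -m jog '[[[0,5,-0.1],0,0.3],[[0,9,-0.1],0,0.3],[[0,12.3,-0.1],0,0.3],[[0,12.3,-0.1],0,0.3],[[0,12.3,-0.1],0,0.3]]'
python3 - <<'E'
from h import *
f=grab_frame("wrist");crop(f,190,190,450,330,3,"pics/w4.png");f=grab_frame("scene");crop(f,240,120,440,270,4,"pics/s4.png")
f=grab_frame("side");crop(f,215,145,365,255,5.2,"pics/d4.png")
o=get_obs();print(w2b(o["tcp_pos"]),o["tcp_pos"],o["contact_force"])
E
```

```text
clock: 3.02
tcp_pos: [0.4479, 0.0284, 0.2376]
orientation: [-1.563, -0.18, 0.178]
contact_force: [0.6, -0.4, -0.3]
grip_width: 0.0301
(np.float64(-0.14988778865630573), np.float64(-0.000875910042314068)) [0.44797185 0.02819326 0.23802948] [0.05522413 0.68472954 0.21547543]
```

View pics/d4.png

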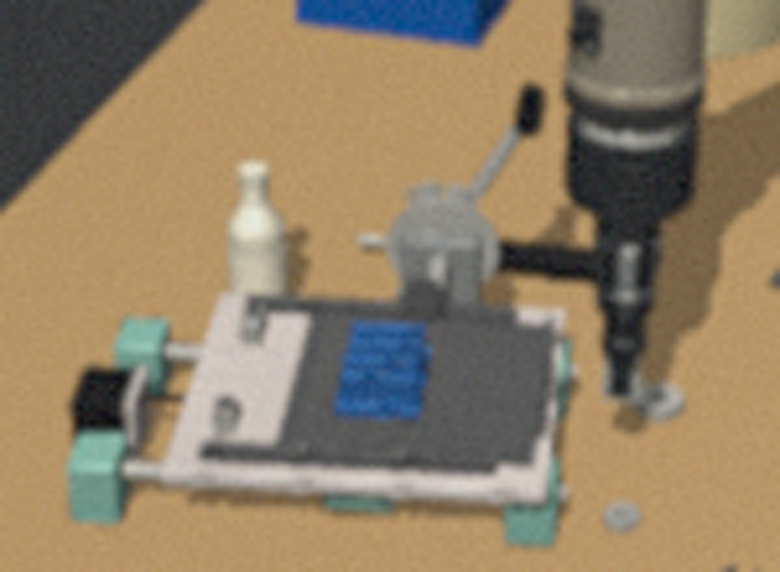

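View pics/s4.png

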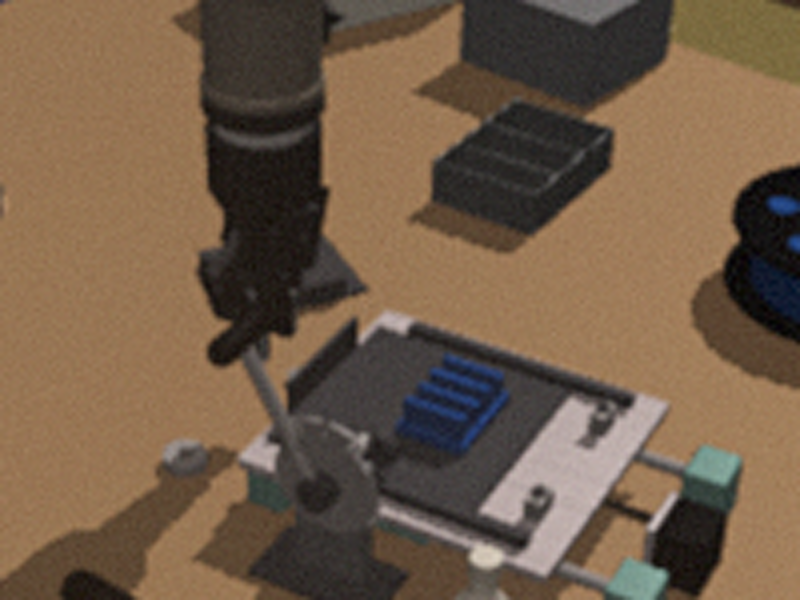

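View pics/w4.png

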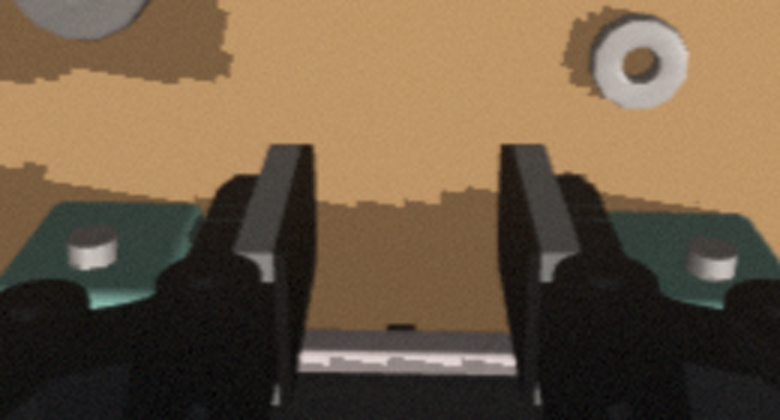

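```bash
python3 -m jog '[[[1,0,0],0,0.3],[[2,0,0],0,0.3],[[2.5,0,0],0,0.3],[[3,0,0],0,0.3],[[3.4,0,0],0,0.3],[[3.8,0,0],0,0.3],[[4.2,0,0],0,0.3],[[4.6,0,0],0,0.3],[[4.6,0,0],0,0.3]]'
python3 - <<'E'
from h import *
f=grab_frame("scene");crop(f,240,120,440,270,4,"pics/s5.png")
f=grab_frame("side");crop(f,215,145,365,255,5.2,"pics/d5.png")
o=get_obs();print(w2b(o["tcp_pos"]),o["tcp_pos"],o["contact_force"])
E
```

```text
clock: 4.3
tcp_pos: [0.4928, 0.0386, 0.2368]
orientation: [-1.563, -0.18, 0.177]
contact_force: [0.6, 0.0, 0.1]
grip_width: 0.0297
(np.float64(-0.10408760887396418), np.float64(-0.0006179599610010561)) [0.4925948  0.03851389 0.23687256] [0.07149203 0.58924938 1.37014219]
```

View pics/d5.png

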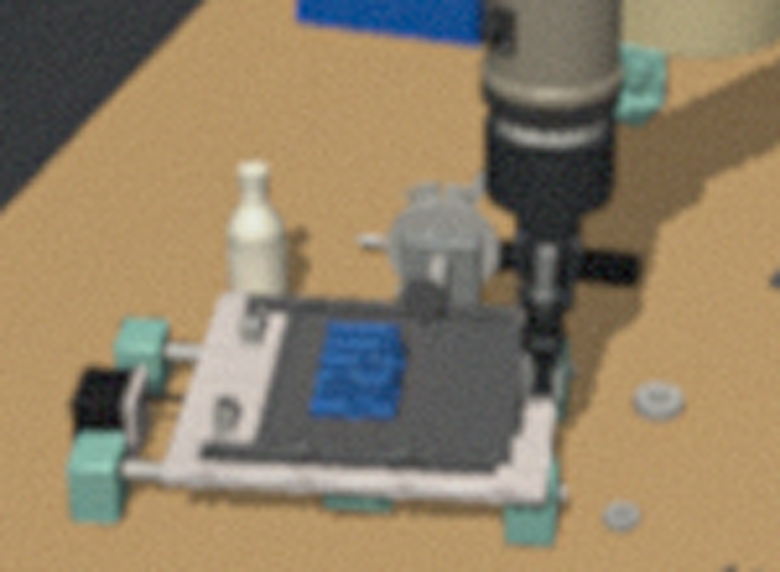

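View pics/s5.png

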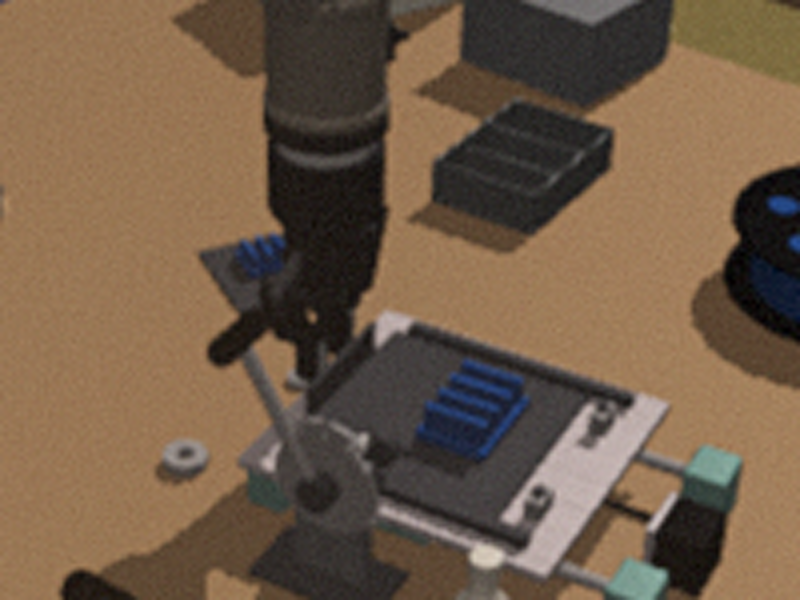

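```bash
python3 -m jog '[[[0.3,0,0],0,0.3],[[0.6,0,0],0,0.3],[[0.9,0,0],0,0.3],[[1.1,0,0],0,0.3],[[1.2,0,0],0,0.3],[[1.2,0,0],0,0.3]]'; python3 -m jog '[[[0.1,0,0],0,0.3],[[0.2,0,0],0,0.3],[[0.2,0,0],0,0.3]]';  python3 -m jog '[[[0.1,0,0],0,0.3],[[0.1,0,0],0,0.3]]'
python3 - <<'E'
from h import *
f=grab_frame("scene");crop(f,240,120,440,270,4,"pics/s6.png")
f=grab_frame("side");crop(f,215,145,365,255,5.2,"pics/d6.png")
o=get_obs();print(w2b(o["tcp_pos"]),o["tcp_pos"],o["contact_force"])
E
```

```text
clock: 5.15
tcp_pos: [0.5041, 0.0412, 0.2367]
orientation: [-1.563, -0.179, 0.178]
contact_force: [-0.6, -0.9, -0.1]
grip_width: 0.0301
clock: 5.52
tcp_pos: [0.5051, 0.0412, 0.2366]
orientation: [-1.563, -0.176, 0.18]
contact_force: [-5.9, -0.8, 4.3]
grip_width: 0.03
clock: 5.78
tcp_pos: [0.5056, 0.0412, 0.2365]
orientation: [-1.564, -0.175, 0.181]
contact_force: [-7.6, -1.1, 6.2]
grip_width: 0.0301
(np.float64(-0.09085420687016112), np.float64(-0.0008200840702061621)) [0.50554888 0.04122603 0.23651184] [-6.2118593  -1.8280547   6.04667367]
```

View pics/d6.png

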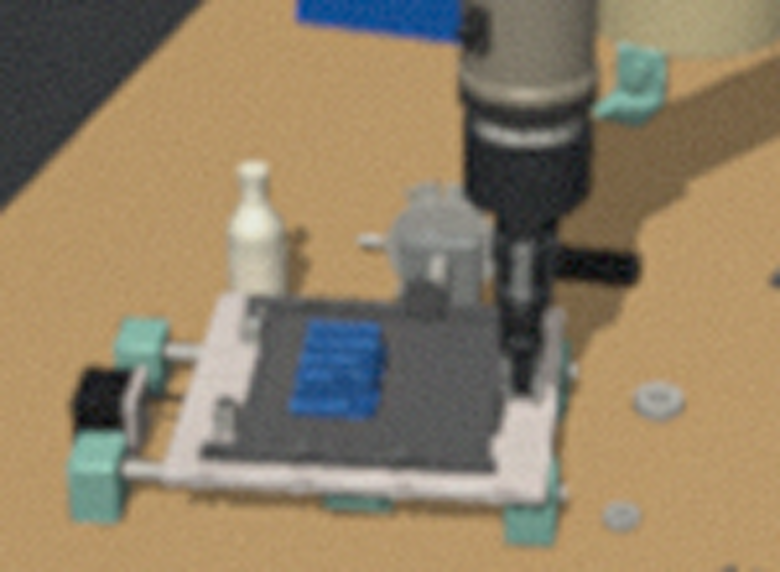

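View pics/s6.png

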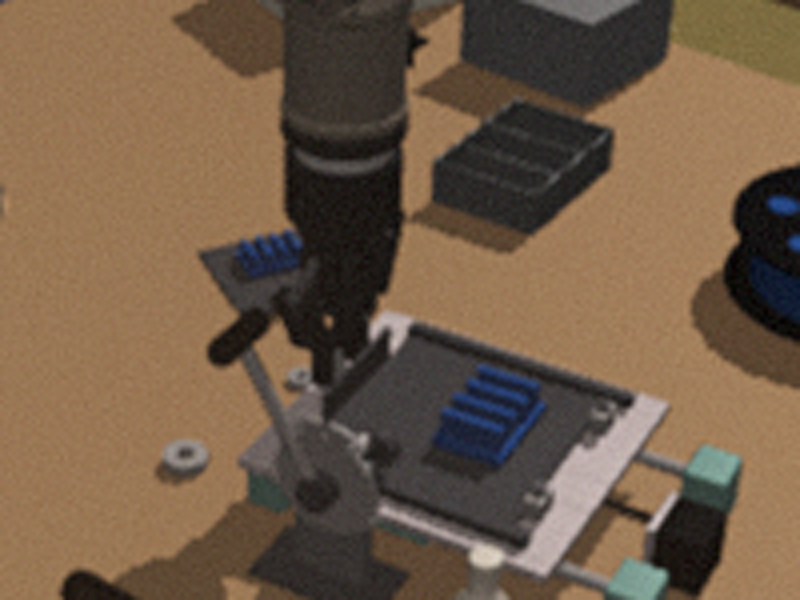

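```bash
python3 -m jog '[[[0.1,0,0],0,0.3],[[0.2,0,0],0,0.3],[[0.2,0,0],0,0.3],[[0.2,0,0],0,0.3]]'; python3 -m jog '[[[-0.3,0,0],0,0.3],[[-0.6,0,0],0,0.3],[[-1.5,0,0],0,0.3],[[-3,0,0],0,0.3],[[-5,0,0],0,0.3],[[-5,-3,0],0,0.3],[[-5,-8,0],0,0.3],[[-5,-12,0],0,0.3],[[-5,-12,0],0,0.3]]'
python3 - <<'E'
from h import *
f=grab_frame("scene");crop(f,240,120,440,270,4,"pics/s7.png")
f=grab_frame("side");crop(f,215,145,365,255,5.2,"pics/d7.png")
f=grab_frame("wrist");crop(f,140,180,500,400,2.2,"pics/w7.png")
o=get_obs();print(w2b(o["tcp_pos"]),o["tcp_pos"],o["contact_force"])
E
```

```text
clock: 6.38
tcp_pos: [0.5063, 0.0412, 0.2362]
orientation: [-1.564, -0.172, 0.183]
contact_force: [-10.8, -1.9, 8.6]
grip_width: 0.0294
clock: 7.5
tcp_pos: [0.4603, 0.0307, 0.3594]
orientation: [-1.562, -0.183, 0.173]
contact_force: [0.2, -0.3, -0.8]
grip_width: 0.0297
(np.float64(-0.13849845271472), np.float64(-0.0008256502659074027)) [0.45907149 0.03074619 0.35579644] [-0.7770007  -0.34509579  1.20201402]
```

View pics/d7.png

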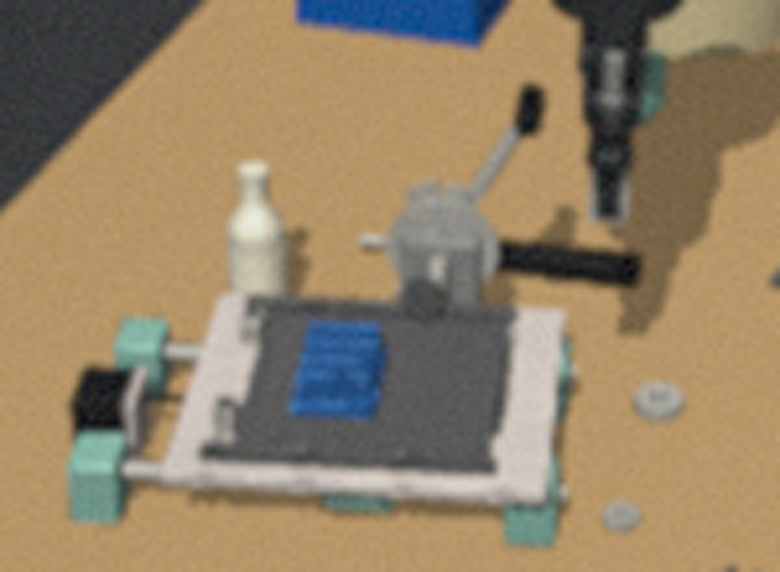

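View pics/s7.png

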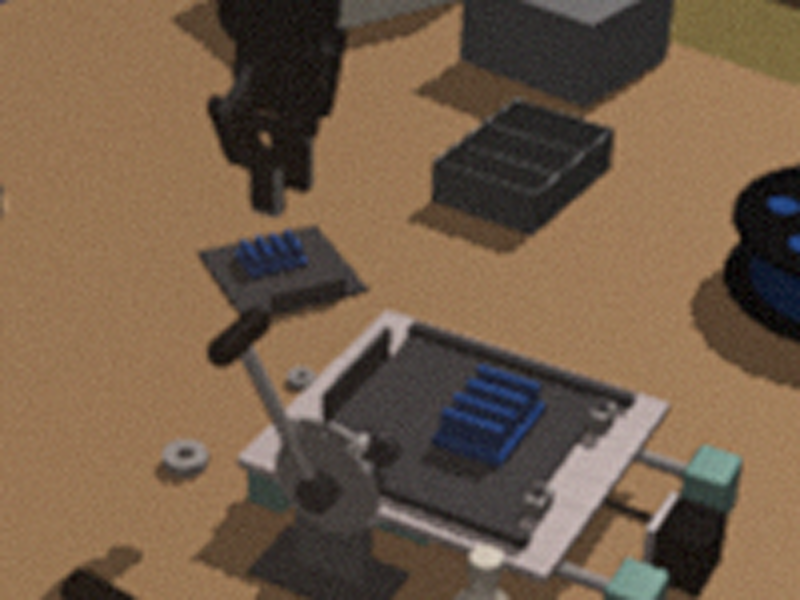

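View pics/w7.png

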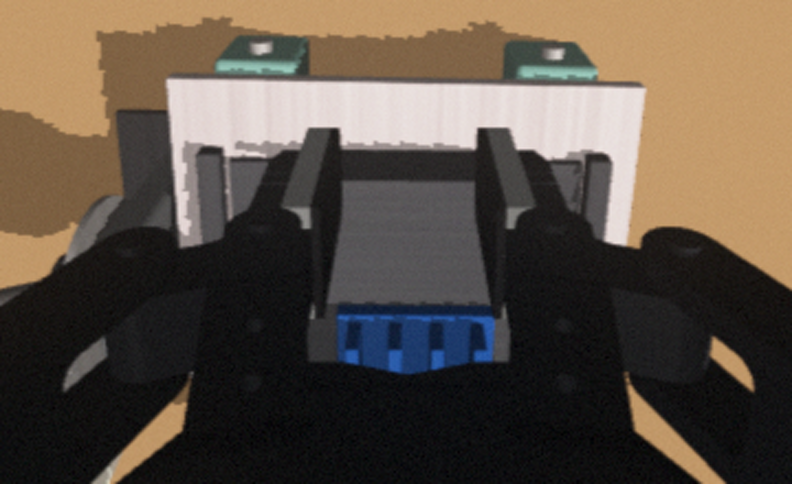

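```bash
python3 - <<'E'
from h import *
W=grab_frame("wrist");S=grab_frame("scene");D=grab_frame("side")
s=np.array([(239,336)])/4+[240,120];d=np.array([(530,110)])/5.2+[215,145]
r=least_squares(lambda p:np.r_[(proj(S,p)-s)[0],(proj(D,p)-d)[0]],[.54,-.08,.177]);print("bar",r.x.round(4),w2b(r.x),r.fun.round(2))
u=np.array([(232,157),(580,160)])/2.2+[140,180]
print("plate front",[np.round(w2b(p),4) for p in onz(W,u,.056)])
u=np.array([(167,75),(643,84)])/2.2+[140,180]
print("bed front",[np.round(w2b(p),4) for p in onz(W,u,.052)])
print(toolshift(-.15,-.132,.355)); T=R.from_rotvec(get_obs()["orientation"]).as_matrix();print(np.degrees(np.arctan2(T[1,0],T[0,0])))
E
```

```text
bar [ 0.5387 -0.0864  0.1758] (np.float64(-0.08657462659346649), np.float64(-0.13260897431076907)) [-0.22 -0.11 -0.3   0.14]
plate front [array([-0.0788, -0.0745]), array([-0.0783,  0.0731])]
bed front [array([-0.114 , -0.1003]), array([-0.1113,  0.0978])]
[ -1.26   0.05 -13.11]
13.01581574639285
```

```bash
python3 -m jog '[[[-1,0,-5],0,0.48],[[-1,0,-10],0,0.48],[[-1,0,-13.1],0,0.48],[[-1,1,-13.1],0,0.48],[[-1,2.2,-13.1],0,0.48],[[-1,2.2,-13.1],0,0.48],[[-1,2.2,-13.1],0,0.48]]'
python3 - <<'E'
from h import *
f=grab_frame("scene");crop(f,240,120,440,270,4,"pics/s8.png")
f=grab_frame("side");crop(f,215,145,365,255,5.2,"pics/d8.png")
f=grab_frame("wrist");cv2.imwrite("pics/w8.png",f["image"])
o=get_obs();print(w2b(o["tcp_pos"]),o["tcp_pos"],o["contact_force"],o["grip_width"],toolshift(-.106,-.132,.335))
E
```

```text
clock: 8.68
tcp_pos: [0.4797, -0.0981, 0.3345]
orientation: [-1.563, -0.179, 0.18]
contact_force: [0.1, -0.0, -0.6]
grip_width: 0.0224
(np.float64(-0.14662287081363087), np.float64(-0.1316014820960495)) [ 0.47989641 -0.09861627  0.33500849] [ 0.68289891  0.10051441 -0.14055688] 0.022130420024167253 [ 4.06  0.   -0.07]
```

View pics/d8.png

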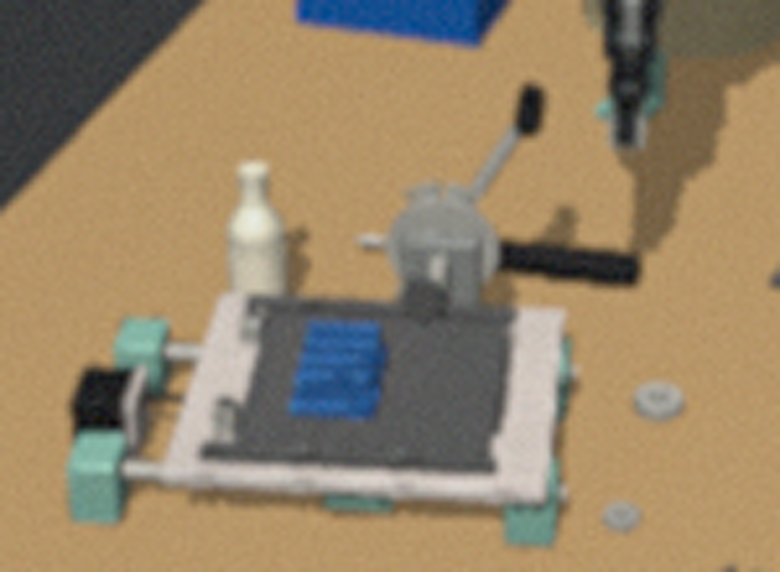

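View pics/s8.png

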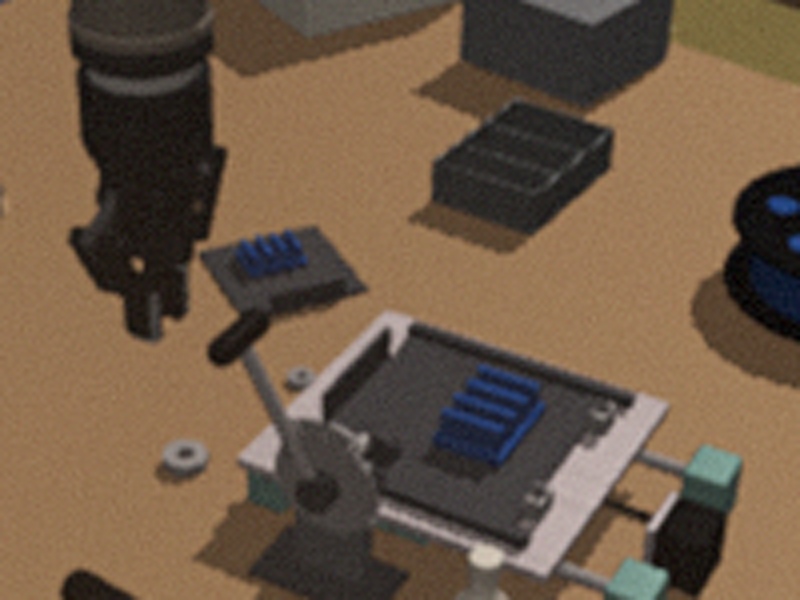

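View pics/w8.png

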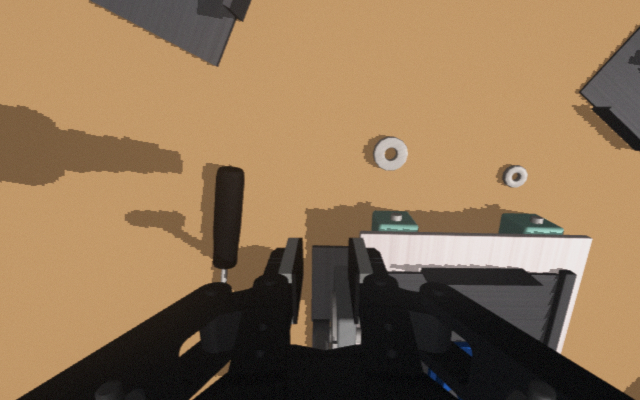

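```bash
python3 -m jog '[[[1.5,0.7,0],0,0.48],[[3,0.7,0],0,0.48],[[4,0.7,0],0,0.48],[[4.5,0.7,0],0,0.48],[[5,0.7,0],0,0.48],[[5.5,0.7,0],0,0.48],[[6,0.7,0],0,0.48],[[6,0.7,0],0,0.48]]'
python3 - <<'E'
from h import *
f=grab_frame("scene");crop(f,240,120,440,270,4,"pics/s9.png")
f=grab_frame("side");crop(f,215,145,365,255,5.2,"pics/d9.png")
o=get_obs();print(w2b(o["tcp_pos"]),o["tcp_pos"],o["contact_force"],o["grip_width"],toolshift(0,-.132,.328))
E
```

```text
clock: 9.82
tcp_pos: [0.5378, -0.0862, 0.3277]
orientation: [-1.564, -0.177, 0.178]
contact_force: [-0.6, -1.7, -0.2]
grip_width: 0.0222
(np.float64(-0.08683560342607485), np.float64(-0.1318011287259872)) [ 0.53826485 -0.08566703  0.32777864] [-0.81690467 -0.20998168  0.46021999] 0.02197547002031054 [ 8.68 -0.02 -0.07]
```

View pics/d9.png

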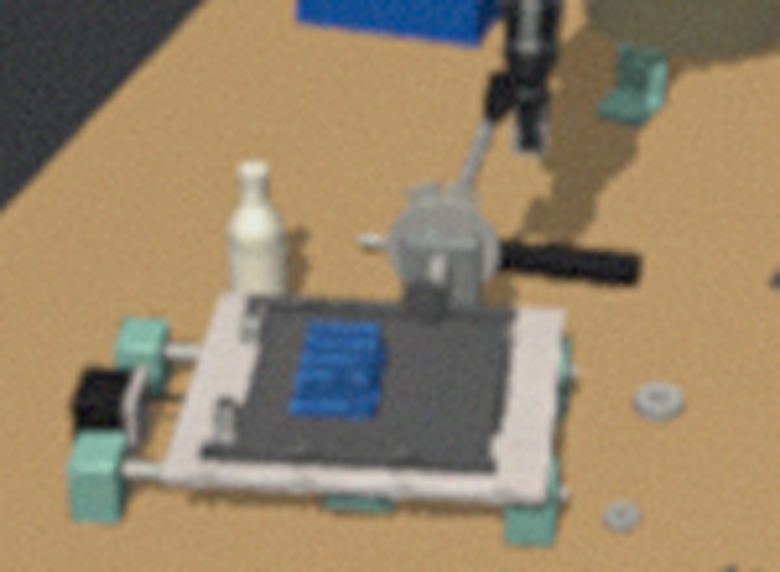

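View pics/s9.png

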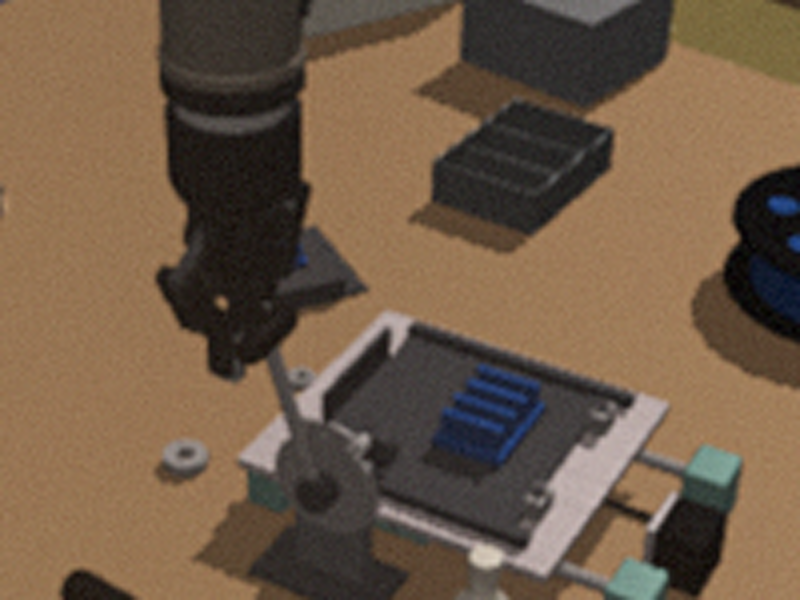

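```bash
python3 -m jog '[[[0.6,0,0],0,0.48],[[1.2,0,0],0,0.48],[[1.8,0,0],0,0.48],[[2.4,0,0],0,0.48],[[3,0,0],0,0.48],[[3.6,0,0],0,0.48],[[4.2,0,0],0,0.48],[[4.8,0,0],0,0.48],[[5.4,0,0],0,0.48],[[6,0,0],0,0.48]]'; python3 -m jog '[[[0.5,0,0],0,0.48],[[1,0,0],0,0.48],[[1.4,0,0],0,0.48],[[1.8,0,0],0,0.48],[[2.2,0,0],0,0.48],[[2.2,0,0],0,0.48]]'
python3 - <<'E'
from h import *
f=grab_frame("scene");crop(f,240,120,440,270,4,"pics/s10.png")
f=grab_frame("side");crop(f,215,145,365,255,5.2,"pics/d10.png")
o=get_obs();print(w2b(o["tcp_pos"]),o["tcp_pos"],o["contact_force"],o["grip_width"])
E
```

```text
clock: 11.18
tcp_pos: [0.5966, -0.072, 0.3271]
orientation: [-1.563, -0.177, 0.179]
contact_force: [-3.2, -0.7, -2.0]
grip_width: 0.022
clock: 11.92
tcp_pos: [0.618, -0.0671, 0.3276]
orientation: [-1.563, -0.178, 0.179]
contact_force: [-2.7, -0.2, 0.6]
grip_width: 0.0222
(np.float64(-0.00504253626540292), np.float64(-0.13125857658780346)) [ 0.61793753 -0.06715586  0.32761507] [-2.17577335 -0.41731588  0.35566408] 0.022271088167538672
```

View pics/d10.png

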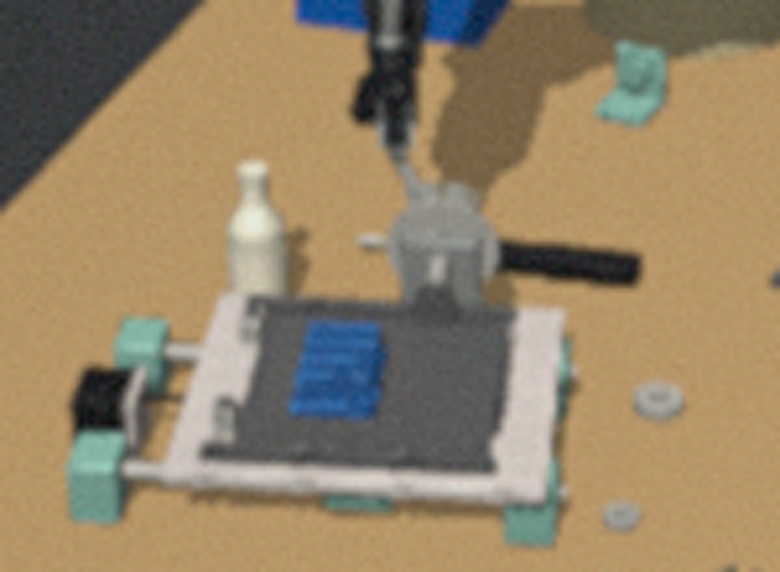

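View pics/s10.png

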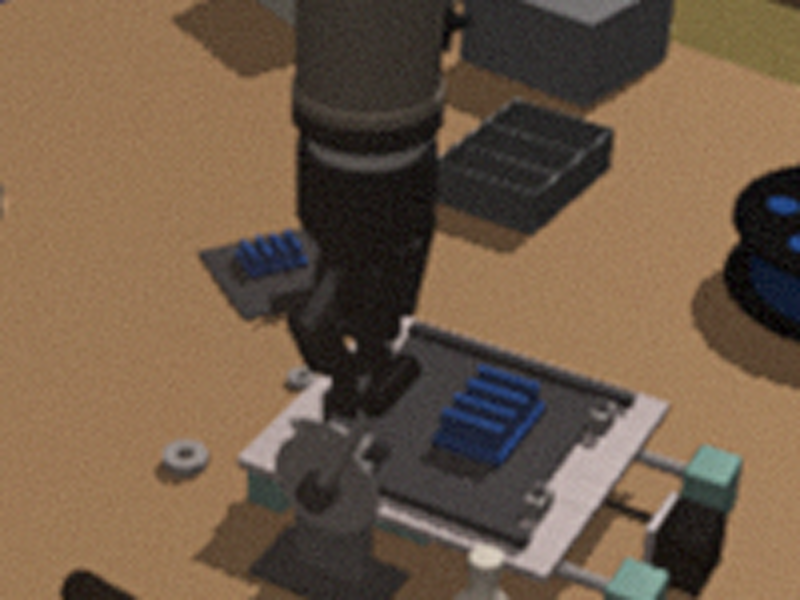

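Nearly there, so I press on gently until the force rises against the stop.

```bash
python3 -m jog '[[[0.2,0,0],0,0.48],[[0.4,0,0],0,0.48],[[0.5,0,0],0,0.48],[[0.5,0,0],0,0.48]]'; python3 -m jog '[[[0.2,0,0],0,0.48],[[0.2,0,0],0,0.48]]'; python3 -m jog '[[[0.1,0,0],0,0.48],[[0.2,0,0],0,0.48],[[0.2,0,0],0,0.48]]'
```

```text
clock: 12.52
tcp_pos: [0.62, -0.0671, 0.3273]
orientation: [-1.562, -0.169, 0.184]
contact_force: [-15.9, -1.6, 11.9]
grip_width: 0.0219
clock: 12.78
tcp_pos: [0.6207, -0.0672, 0.3272]
orientation: [-1.562, -0.166, 0.187]
contact_force: [-22.2, -1.3, 16.8]
grip_width: 0.0222
clock: 13.15
tcp_pos: [0.6214, -0.0672, 0.3271]
orientation: [-1.562, -0.163, 0.189]
contact_force: [-29.6, -1.6, 20.6]
grip_width: 0.0221
```

```bash
python3 -m jog '[[[-0.5,0,0],0,0.48],[[-1,0,0],0,0.48],[[-2,0,0],0,0.48],[[-4,0,0],0,0.48],[[-7,0,0],0,0.48],[[-11,0,0],0,0.48],[[-14,-1,0],0,0.48],[[-14,-5,0],0,0.48],[[-14,-5,0],0,0.48],[[-14,-5,0],0,0.48]]'
python3 - <<'E'
from h import *
S=f=grab_frame("scene");crop(f,240,120,440,270,4,"pics/s11.png")
D=f=grab_frame("side");crop(f,215,145,365,255,5.2,"pics/d11.png")
cv2.imwrite("pics/S11.png",S["image"])
o=get_obs();print(w2b(o["tcp_pos"]),o["tcp_pos"],o["contact_force"],o["grip_width"])
W=grab_frame("wrist");cv2.imwrite("pics/w11.png",W["image"])
E
```

```text
clock: 14.4
tcp_pos: [0.4905, -0.0964, 0.3777]
orientation: [-1.563, -0.179, 0.178]
contact_force: [-0.3, -0.5, -1.2]
grip_width: 0.0223
(np.float64(-0.13599520461782624), np.float64(-0.13167167215269762)) [ 0.4902795  -0.09634829  0.37689773] [0.54401159 0.48538306 0.73012422] 0.02212364702728967
```

View pics/d11.png

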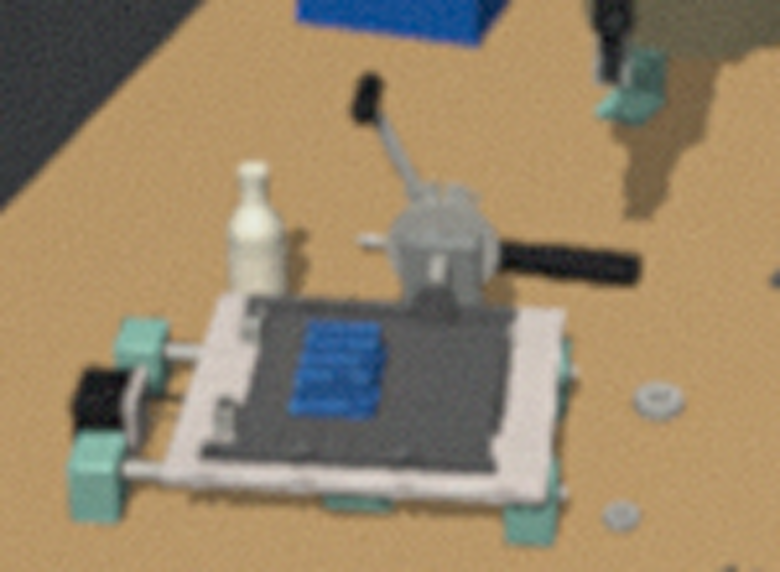

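View pics/s11.png

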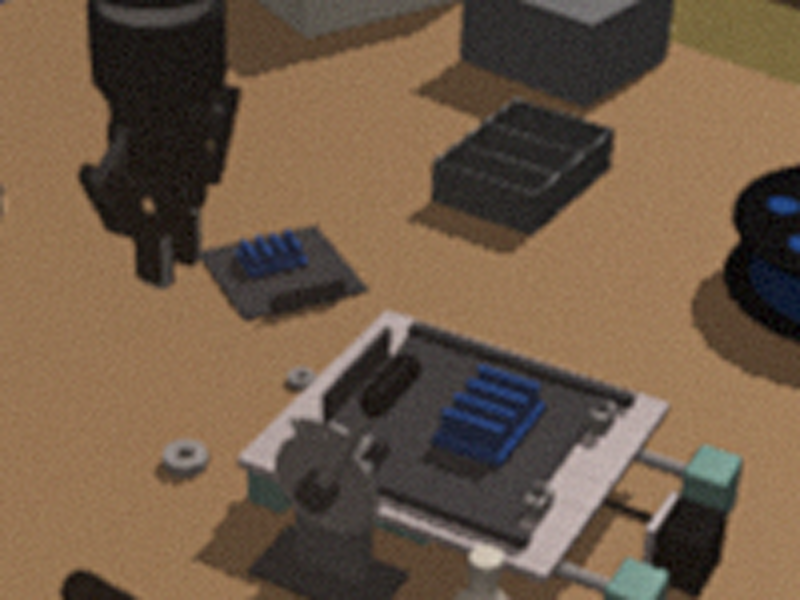

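View pics/w11.png

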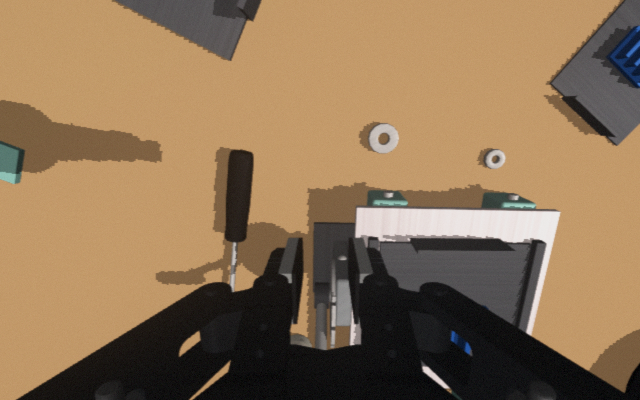

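```bash
python3 - <<'E'
from h import *
W=grab_frame("wrist");S=grab_frame("scene");D=grab_frame("side")
s=np.array([(391,386)])/4+[240,120];d=np.array([(368,98)])/5.2+[215,145]
r=least_squares(lambda p:np.r_[(proj(S,p)-s)[0],(proj(D,p)-d)[0]],[.64,-.08,.177]);print("bar",np.round(w2b(r.x),4),r.x[2].round(4),r.fun.round(2))
print("plate front(+y), bed front",[np.round(w2b(p),4) for p in onz(W,[(530,241)],.056)],[np.round(w2b(p),4) for p in onz(W,[(357,207),(559,211)],.052)])
E
```

```text
bar [ 0.0156 -0.1348] 0.1784 [-0.44 -0.18 -0.65  0.22]
plate front(+y), bed front [array([-0.0792,  0.0728])] [array([-0.1123, -0.1001]), array([-0.1095,  0.0981])]
```

```bash
python3 -c "
from bench import *
print(hand_in(), get_obs()['clock'])"
```

```text
the job is handed in; nothing more can be done
the job is handed in; nothing more can be done
```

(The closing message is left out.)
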